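# Load a rectifier into a gravity fixture and clamp it home

## Robot

A 7-joint arm with a two-finger parallel gripper is mounted at the origin on the work surface. World frame = base frame: x ahead of the robot, y to its left, z up, the work surface at z = 0. Lengths are in m, angles in rad, forces in N, time in s.
With the tool pointing down it reaches from about 0.375 to 0.925 m from the base axis. Payload 3.1 kg.
Tool frame: the origin (TCP) lies between the finger pads; the fingertips stand 19 mm ahead of it and the grasp point (between the pads) is the TCP; z points along the fingers, y is the line along which they close (so a half turn about z gives the same grasp; the last joint's range is limited). The gripper opens to 85 mm and grips with 20 to 120 N. Pads are 22 mm wide; open, the fingers measure 114 mm over their backs; the gripper's body (76 mm by 85 mm) begins 54 mm behind the grasp point. The pads swing forward as they close: fully open they stand 13 mm farther back than shut.
Start: joints at [1.063, 0.383, 0.044, 1.598, -0.018, 1.161, -0.05], TCP at [0.259, -0.596, 0.25] pointing down, gripper open.
Joint ranges: [-2.61, 2.61], [-0.41, 2.15], [-1.48, 1.57], [0, 2.5], [-1.57, 4.71], [0.05, 1.97], [-2.85, 2.85]. Speed limits (rad/s): [2.79, 2.79, 3.14, 3.14, 3.14, 3.14, 3.14].

## Interface

Orientations are given as a unit quaternion [x, y, z, w].
In Python, from bench import move_ptp, movel, move_j, move_gripper, pause, inverse_kinematics, read_camera, camera_params, MotionError, sign_off, look_for, tip_of, read_time_s, read_qpos, read_joint_vel, read_effort, read_eef_pos, read_tcp_rot, read_ft_force, read_ft_torque, read_finger_gap, read_grasp_force gives the robot as it stands. Calls block until the motion is done:
- move_ptp(position, orientation): joint-space move of the TCP to a pose.
- movel(position, orientation=None, speed=0.15): straight line of the TCP; orientation=None keeps the orientation; speed is the mean speed in m/s.
- move_j(angles): joint-space move.
- move_gripper(opening, effort=None): finger opening in m; effort is the grip in N (None keeps the last); returns when the fingers have stopped.
- pause(seconds).
- inverse_kinematics(position, orientation): joint angles nearest the present ones, or None.
- read_camera(name): name is "scene" or "top"; returns the picture (480x640x3 uint8, red, green, blue); there is no depth.
- camera_params(name): a dict with "K" (3x3 intrinsics, pixels), "dist_coeffs" ([k1, k2, p1, p2, k3] as OpenCV has them; the pictures are not rectified), "camera_from_world" (4x4, takes a point from world to camera coordinates). Camera axes: x right, y down, z forward; pixel columns grow to the right and rows downward; lengths in m; the calibration is good to about 2 mm. A picture is of the moment at which its call begins. camera_params takes no time and is no camera call.
A pose or a line that the arm cannot do raises MotionError and nothing moves.
- sign_off(): hands the job in; it is judged then, once.
Trained networks look in the newest picture that a camera, given by its name, has taken for a name from the list of things; names that differ only in an ending like _2 or _b are one class to them, and where a whole thing is asked for, a point or a joint stands for the part that bears it (a point fixed in the world has none). Each returns a list of dicts, best first, with "confidence" (0 to 1); they miss things now and then, are a little off and sometimes report something else, mostly with a low value. They report only what shows in the picture. A call takes as long as a camera call. They do not tell look-alikes from the thing itself.
- look_for(camera, name): "at" ([column, row] in pixels, amid what is visible of it).
- tip_of(camera, name): "at" ([column, row] in pixels: a listed point, or the origin of a listed thing).
Readings, each from a call of its own:
- read_time_s(): time.
- read_qpos(): joint angles.
- read_joint_vel(): joint speeds.
- read_effort(): joint torques, N m.
- read_eef_pos(): TCP position.
- read_tcp_rot(): TCP orientation.
- read_ft_force(): force on the tool from outside, world axes, zero at the start.
- read_ft_torque(): the same for the moment, N m.
- read_finger_gap(): finger opening in m.
- read_grasp_force(): force on a finger pad.
Only numpy, scipy, OpenCV 4.12 (cv2) and the standard library are available. Lean on these libraries where they do the work, as an engineer would, in place of code of your own. Each camera call takes 0.05 s, during which the arm holds its last target. There are 200 camera calls.

## Task

Pick up the finned rectifier, set it flat on the inclined steel plate a few centimetres up the slope from the lower stop, close to the side fence with its long sides along it, and let go so that it slides down by itself into the corner. Then push the sliding clamp against it by its post, gently, until the rectifier sits fully home on the lower stop with the clamp bearing on it, and let go. Do not drop the rectifier, and leave the jar, pulley and wrench where they are.

Things in the scene. Friction and masses are not known exactly. Their poses are not given: they have to be found in the camera images.
- rectifier: Alternator rectifier, bare aluminium, about 0.4 kg (0.32 to 0.48): base plate 70 (x) x 56 (y) x 12 mm with a block on its middle 44 (x) x 30 (y) x 30 mm high, dark cooling slots across the block; overall 42 mm high. Lies flat on the bench. Origin: centre of the underside; z up through the block. The same either way round (half turn).
- deck: Inclined ground-steel plate of the fixed loading fixture, 260 (x) x 150 (y) mm. Origin: centre of its upper face, 90 mm above the bench; x points up the slope (away from the robot, 22 degrees), y to the left and slightly downhill (8 degrees), z is the plate's normal. Friction on it is about 0.2: a part let go slides towards -x and drifts towards +y.
- fence (a point): Point at the foot of the side fence's face, at deck x=0, y=+45 mm. The fence is fixed to the plate, 9 mm high, and runs along deck x from -130 to +40 mm on the +y side. The rectifier resting along it (long side along x) has its origin at deck y=+17 mm.
- stop: Lower stop across the plate: a fixed foot that carries a stop bar 75 (y) x 18 (x) x 9 mm high. A worker has set the bar's face, that looks up the slope, anywhere from 4 mm below to 4 mm above this origin along x, and tightened it; which is not told. Origin at deck x=-105, y=+17 mm, on the plate; axes as the deck's. The rectifier home on the bar's face has its origin at x=+31 to +39 mm.
- pin_tip (a point): Tip of the sprung brass pin, 9 mm thick, in the middle of the stop, 6 mm above the plate, at deck x=-99.5 mm. It stands 1.5 to 9.5 mm out of the stop bar's face and pushes back with about 3.3 to 5 N, more than the sliding rectifier's weight gives: let go, the rectifier comes to rest on the pin, short of the bar. Pushed on, it goes in until the rectifier meets the bar's face, a hard stop.
- clamp (a joint): Travel of the sliding clamp down the slope along the deck's -x, m: 0 fully back, grows towards the stop, ends at 0.092. Starts at 0 to 0.015. It runs stiffly: about 9 to 10 N on the post just to slide it, whatever more the post gets goes to the nose; let go, it stays and keeps up to about 10 N on the nose.
- nose: Rubber nose of the clamp, 24 (y) x 13 (x) x 9 mm, in front of a grey slide block 50 x 36 x 19 mm. Origin: middle of its front face, at the plate, at deck x = 50 mm minus the travel, y=+17 mm; axes as the deck's. It meets the upper end of the rectifier's base plate and should press it with 6 to 15 N.
- post (a point): Point on the clamp's upright knurled steel post, 16 mm thick, which stands along the deck's normal from the slide block (19 mm) to 63 mm above the plate; the point is on its axis, 44 mm above the plate, 45 mm up the slope from the nose's front. Gripped or pushed here, the clamp slides.
- jar: Glass jar with red lid, 64 mm across, 75 mm high; bystander. Origin: centre of its underside.
- pulley: Steel belt pulley, 60 mm across, 30 mm high, lying flat; bystander. Origin: centre of its underside.
- wrench: Steel spanner 170 mm long lying on the bench; bystander.
Not all that is in view belongs to the job. Leave any pink look-alike of the rectifier alone.

How it is judged:
On the way, in this order (a step that is already met when the one before it is completed fails the run):
1. the rectifier is let go on the inclined plate, at least 15 mm up the slope from where it comes to rest on the pin (contact force between rectifier and the fingers below 0.05 N and contact force between rectifier and deck above 0.1 N and x of rectifier in the frame of deck between -0.05 and 0.03 m), for 0.02 s.
2. untouched by hand and clamp, it rests in the corner, against the side fence and the stop's sprung pin (contact force between rectifier and the arm below 0.05 N and contact force between rectifier and the fingers below 0.05 N and contact force between rectifier and nose below 0.05 N and x of rectifier in the frame of deck below -0.0615 m and y of rectifier in the frame of deck between 0.014 and 0.019 m and z of rectifier in the frame of deck below 0.003 m and angle between the x axis of rectifier and the x axis of deck, either way round below 0.06 rad and linear speed of rectifier below 0.01 m/s), for 0.2 s.
At the end, for the whole second after the job is handed in: The rectifier lies flat on the inclined plate, at rest, bearing on the stop bar's face (more than 0.5 N), within 3 mm of the side fence and parallel to it within about 3 degrees, held there by the clamp's nose (more than 2 N), with the robot's hand off everything (contact force between rectifier and stop above 0.5 N and contact force between rectifier and nose above 2 N and y of rectifier in the frame of deck between 0.014 and 0.019 m and z of rectifier in the frame of deck below 0.003 m and angle between the x axis of rectifier and the x axis of deck, either way round below 0.05 rad and angle between the z axis of rectifier and the z axis of deck, either way round below 0.05 rad and linear speed of rectifier below 0.01 m/s); the robot touches nothing.
It fails at once if the clamp's nose presses the rectifier with more than 16 N (contact force between rectifier and nose above 16 N).
It fails at once if the rectifier is dropped or thrown: out of the fingers it moves faster than 0.75 m/s (contact force between rectifier and the fingers below 0.05 N and linear speed of rectifier above 0.75 m/s).
It fails at once if the jar, pulley or wrench is moved by more than 30 mm (distance of any of jar, pulley, wrench from where it was at the start of the episode above 0.03 m).
It also fails if it takes over 61 s, if anything falls off the work surface, if the arm or the gripper's body presses on something with over 40 N, if the wrist force passes 120 N, or if a joint passes its speed limit or range.

## Working session

There is one attempt and no reset: what is moved stays moved. The work goes in short steps, each a Python script; the robot and the scene stay as the last script left them, time stands still between calls to the robot, and variables do not carry over. Pictures are saved under pics/ and viewed, at most 10 in all, crops included, and the job is handed in when it is done.

```bash
mkdir -p pics; ls; cat > h.py <<'E'
import numpy as np, cv2
from bench import *
from scipy.spatial.transform import Rotation as R
from scipy.optimize import least_squares
def proj(cam,P):
    c=camera_params(cam);T=np.array(c["camera_from_world"]);rv=cv2.Rodrigues(T[:3,:3])[0]
    return cv2.projectPoints(np.asarray(P,float).reshape(-1,1,3),rv,T[:3,3],np.array(c["K"],float),np.array(c["dist_coeffs"],float))[0].reshape(-1,2)
def ray(cam,uv):
    c=camera_params(cam);T=np.array(c["camera_from_world"])
    u=cv2.undistortPoints(np.array(uv,float).reshape(1,1,2),np.array(c["K"],float),np.array(c["dist_coeffs"],float)).ravel()
    return -T[:3,:3].T@T[:3,3], T[:3,:3].T@np.array([u[0],u[1],1])
def onz(cam,uv,z):
    o,d=ray(cam,uv);return o+d*(z-o[2])/d[2]
def tri(obs):
    A=np.zeros((3,3));b=np.zeros(3)
    for cam,uv in obs:
        o,d=ray(cam,uv);d/=np.linalg.norm(d);M=np.eye(3)-np.outer(d,d);A+=M;b+=M@o
    return np.linalg.solve(A,b)
E
python3 - <<'E'
from h import *
for c in("scene","top"):
    cv2.imwrite(f"pics/{c}.png",read_camera(c)[:,:,::-1])
    for n in["rectifier","deck","fence","stop","pin_tip","nose","post","clamp","jar","pulley","wrench"]:
        try:
            print(c,n,"T",[(np.round(d["at"]).tolist(),round(d["confidence"],2)) for d in tip_of(c,n)[:3]] if n not in("clamp","wrench") else "", "L",[(np.round(d["at"]).tolist(),round(d["confidence"],2)) for d in look_for(c,n)[:3]])
        except Exception as e: print(c,n,e)
print(read_time_s())
E
```

```text
pics
scene rectifier T [([162.0, 334.0], 0.96), ([169.0, 292.0], 0.93), ([208.0, 314.0], 0.77)] L [([159.0, 330.0], 0.89), ([208.0, 310.0], 0.7), ([267.0, 297.0], 0.63)]
scene deck T [([339.0, 251.0], 0.88), ([356.0, 249.0], 0.35)] L []
scene fence T [([356.0, 247.0], 0.65)] L [([340.0, 252.0], 0.59)]
scene stop T [([321.0, 242.0], 0.59)] L [([308.0, 244.0], 0.48)]
scene pin_tip T [([317.0, 244.0], 0.58)] L []
scene nose T [] L [([380.0, 212.0], 0.68)]
scene post T [([362.0, 237.0], 0.79)] L [([361.0, 246.0], 0.77)]
scene clamp T  L [([365.0, 243.0], 0.68)]
scene jar T [([259.0, 349.0], 0.89), ([356.0, 248.0], 0.17)] L [([258.0, 338.0], 0.86), ([206.0, 311.0], 0.27)]
scene pulley T [([380.0, 218.0], 0.66), ([259.0, 349.0], 0.49)] L [([380.0, 214.0], 0.72), ([339.0, 253.0], 0.4)]
scene wrench T  L [([458.0, 252.0], 0.82), ([342.0, 252.0], 0.66)]
top rectifier T [([474.0, 240.0], 0.95), ([372.0, 226.0], 0.86), ([444.0, 290.0], 0.73)] L [([471.0, 241.0], 0.91), ([373.0, 226.0], 0.87), ([423.0, 239.0], 0.67)]
top deck T [([303.0, 214.0], 0.92)] L [([303.0, 214.0], 0.57)]
top fence T [([284.0, 214.0], 0.87)] L [([304.0, 214.0], 0.88)]
top stop T [([302.0, 257.0], 0.75)] L [([307.0, 261.0], 0.54)]
top pin_tip T [([299.0, 255.0], 0.48), ([291.0, 189.0], 0.39)] L []
top nose T [([291.0, 201.0], 0.6)] L [([293.0, 200.0], 0.5)]
top post T [([289.0, 190.0], 0.81)] L [([293.0, 186.0], 0.61), ([422.0, 239.0], 0.57)]
top clamp T  L [([291.0, 187.0], 0.91), ([308.0, 262.0], 0.52)]
top jar T [([404.0, 180.0], 0.8)] L [([406.0, 178.0], 0.85)]
top pulley T [([199.0, 284.0], 0.79)] L [([195.0, 285.0], 0.73), ([293.0, 186.0], 0.31)]
top wrench T  L [([179.0, 191.0], 0.8)]
2.1
```

View pics/scene.png

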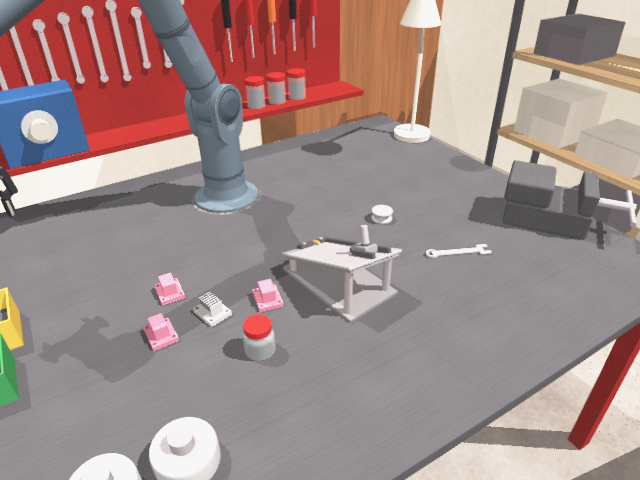

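View pics/top.png

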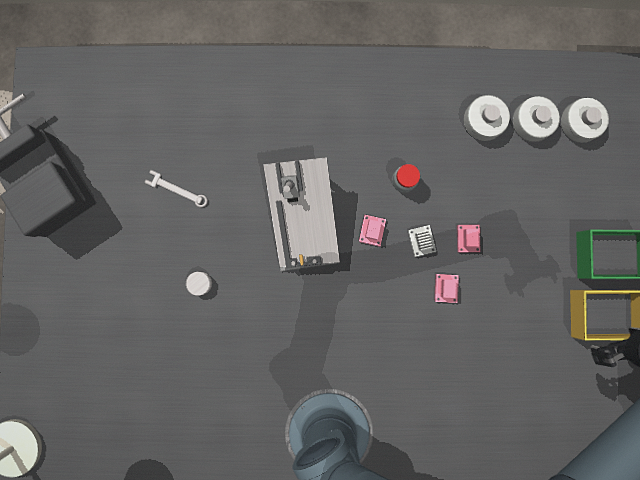

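```bash
python3 - <<'E'
import cv2,numpy as np
t=cv2.imread("pics/top.png");s=cv2.imread("pics/scene.png")
a=cv2.resize(t[152:276,258:348],None,fx=4.8,fy=4.8,interpolation=cv2.INTER_CUBIC)  #432x595
b=cv2.resize(t[216:264,398:446],(360,360),interpolation=cv2.INTER_CUBIC)
c=cv2.resize(s[285:330,184:238],(288,240),interpolation=cv2.INTER_CUBIC)
o=np.zeros((600,796,3),np.uint8);o[:595,:432]=a[:595,:432];o[:360,436:796]=b;o[360:600,436:724]=c
cv2.imwrite("pics/crop1.png",o)
d=cv2.resize(s[218:318,270:410],None,fx=5.7,fy=5.7,interpolation=cv2.INTER_CUBIC)
cv2.imwrite("pics/crop2.png",d);print(d.shape)
E
```

```text
(570, 798, 3)
```

View pics/crop1.png

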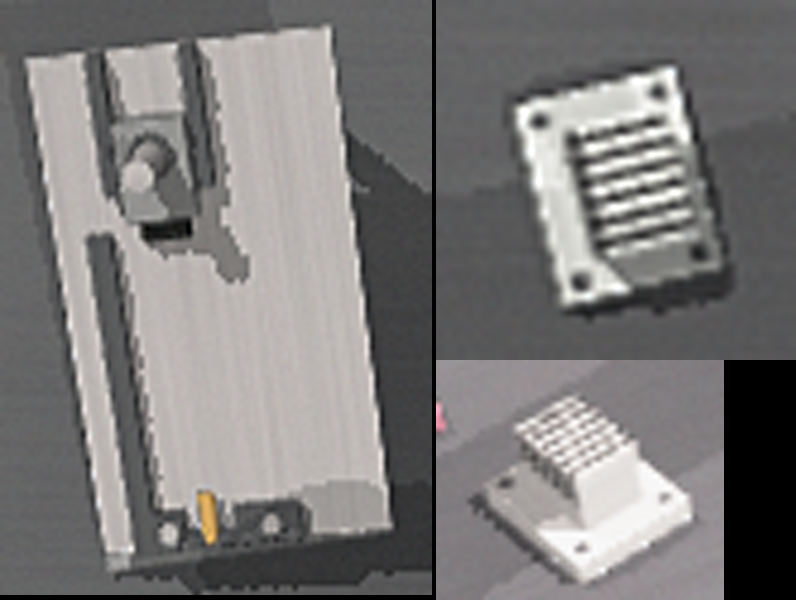

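View pics/crop2.png

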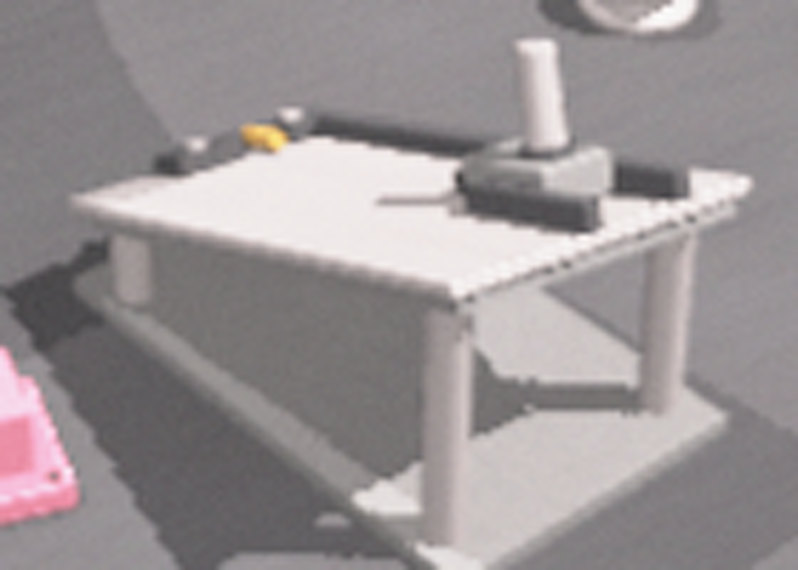

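```bash
cat >> h.py <<'E'
def Rd(yaw): 
    a,b=np.radians(22),np.radians(8)
    return R.from_euler('z',yaw)*R.from_euler('y',-a)*R.from_euler('x',-b)
E
python3 - <<'E'
from h import *
import json
cr=lambda p,s,o:(np.array(p)+.5)/s-.5+np.array(o)
T=lambda p:("top",cr(p,4.8,(258,152)))
S=lambda p:("scene",cr(p,5.7,(270,218)))
h,w=.13,.075
obs=[((h,w,0),T((25,60))),((h,-w,0),T((330,27))),((-h,-w,0),T((392,528))),((-h,w,0),T((105,556))),
((-h,-w,0),S((72,200))),((h,-w,0),S((455,290))),((h,w,0),S((752,182))),((0,0,0),("top",(303,214))),((0,.045,0),("top",(284,214))),((-.105,.017,0),("top",(302,257)))]
for full in(0,1):
    def pose(v): 
        r=Rd(v[2])
        if full: r=R.from_rotvec([v[4],v[5],0])*r
        return np.array([v[0],v[1],v[3]]),r
    def res(v):
        p,r=pose(v)
        e=[proj(c,p+r.apply(np.array(P)))[0]-uv for P,(c,uv) in obs]
        return np.r_[np.ravel(e),(v[3]-.09)*1000, v[4]*100,v[5]*100]
    v=least_squares(res,[.6,0,0,.09,0,0],loss="soft_l1").x
    print(v);print(np.round(res(v)[:-3].reshape(-1,2),1).tolist())
    if not full: D=v.copy()
p=D[:3];r=Rd(D[2])
p=np.array([D[0],D[1],D[3]])
def ploc(v,z): return None
# clamp travel
for P,(c,uv) in {"nose":((0,.017,0),("top",(291,201))),"post":((0,.017,.044),("top",(289,190))),"postS":((0,.017,.044),("scene",(362,237))),"posttop":((0,.017,.063),T((138,178)))}.values() if 0 else []: pass
for n,zz,off,c,uv in[("nose",0,0,"top",(291,201)),("post",.044,.045,"top",(289,190)),("postS",.044,.045,"scene",(362,237)),("ptop",.063,.045,*T((138,178))),("ptopS",.063,.045,*S((535,42))),("noselow",.009,0,*T((163,242)))]:
    s=least_squares(lambda s:proj(c,p+r.apply([.05-s[0]+off,.017+s[1]*1,zz]))[0]-uv,[0,0]).x;print(n,s)
B=lambda q:("top",cr((q[0]-436,q[1]),7.5,(398,216)));C=lambda q:("scene",cr((q[0]-436,q[1]-360),5.333,(184,285)))
a,b=.035,.028
ro=[((a,b,.012),B((515,105))),((a,-b,.012),B((677,68))),((-a,-b,.012),B((725,275))),((-a,b,.012),B((563,305))),
((a,-b,.012),C((690,490))),((-a,-b,.012),C((585,568))),((-a,b,.012),C((475,497)))]
def rr(v): return np.ravel([proj(c,np.array([v[0],v[1],0])+R.from_euler('z',v[2]).apply(P))[0]-uv for P,(c,uv) in ro])
q0=onz("top",(422,241),.01)
best=min((least_squares(rr,[q0[0],q0[1],y],loss="soft_l1") for y in(-.3,0,.3)),key=lambda s:s.cost)
print("rect",best.x,np.round(best.fun.reshape(-1,2),1).tolist())
for n,uv,z in[("jar",(406,178),.07),("pulley",(199,284),0),("pinkL",(373,230),0),("pinkR",(469,238),0),("pinkN",(447,289),0)]: print(n,onz("top",uv,z))
json.dump(dict(deck=D.tolist(),rect=best.x.tolist()),open("pose.json","w"))
E
```

```text
[0.53993496 0.06970616 0.14259606 0.08993895 0.         0.        ]
[[0.6, 0.2], [0.5, 0.1], [0.5, 0.2], [0.3, -0.4], [0.2, 0.3], [0.2, -0.4], [0.4, -0.2], [-0.5, 0.2], [0.0, 2.0], [-0.6, -1.4]]
[ 5.39891260e-01  6.97184319e-02  1.43040982e-01  8.99903637e-02
 -3.36113410e-05  3.34552615e-03]
[[0.6, 0.2], [0.5, 0.0], [0.5, 0.3], [0.3, -0.3], [0.1, 0.2], [0.3, -0.2], [0.4, -0.1], [-0.5, 0.2], [0.0, 2.0], [-0.6, -1.3]]
nose [0.01487596 0.00589904]
post [ 0.0224732  -0.00092948]
postS [ 0.00040956 -0.02044099]
ptop [0.01442682 0.00124958]
ptopS [0.02155819 0.00547492]
noselow [0.0151959 0.0033391]Traceback (most recent call last):
  File "<stdin>", line 34, in <module>
  File "<stdin>", line 34, in <genexpr>
    return func(*args, **kwargs)
    result = trf(vector_fun.fun, vector_fun.jac, x0, f0, J0, lb, ub, ftol, xtol,
                 gtol, max_nfev, x_scale, loss_function, tr_solver,
                 tr_options.copy(), verbose, callback=callback_wrapped)
    return trf_no_bounds(
        fun, jac, x0, f0, J0, ftol, xtol, gtol, max_nfev, x_scale,
        loss_function, tr_solver, tr_o
[... 592 characters left out ...]
                    ^^^^^^^^^^^^^^^^^^^^^^
                             mf)
                             ^^^
    df = [f_eval - f0 for f_eval in f_evals]
                                    ^^^^^^^
    f = np.atleast_1d(self.fun(x, *self.args, **self.kwargs))
                      ~~~~~~~~^^^^^^^^^^^^^^^^^^^^^^^^^^^^^^
    return np.atleast_1d(self.fun(x))
                         ~~~~~~~~^^^
    return self.f(x, *self.args, **self.kwargs)
           ~~~~~~^^^^^^^^^^^^^^^^^^^^^^^^^^^^^^
  File "<stdin>", line 32, in rr
  File "h.py", line 6, in proj
    c=camera_params(cam);T=np.array(c["camera_from_world"]);rv=cv2.Rodrigues(T[:3,:3])[0]
ValueError: time passes only in moves, steps and waits
```

```bash
python3 - <<'E'
s=open("h.py").read()
s=s.replace("def proj","_cp={n:camera_params(n) for n in('scene','top')}\ncamera_params=_cp.__getitem__\ndef proj",1)
s+='''
pd=np.array([0.53993,0.06971,0.08994]);rd=Rd(0.1426)
def dk(x,y,z): return pd+rd.apply([x,y,z])
def indk(p): return rd.inv().apply(np.asarray(p)-pd)
def tool(yax,zax,cur=None):
    "orientation with tool y along +-yax, z along zax, the sign nearest the present one"
    zax=np.array(zax);yax=np.array(yax); Q=[]
    for s in(1,-1): Q.append(R.from_matrix(np.c_[np.cross(s*yax,zax),s*yax,zax]))
    c=R.from_quat(cur if cur is not None else read_tcp_rot())
    return min(Q,key=lambda q:(q*c.inv()).magnitude()).as_quat()
'''
open("h.py","w").write(s)
E
python3 - <<'E'
from h import *
import json
cr=lambda p,s,o:(np.array(p)+.5)/s-.5+np.array(o)
B=lambda q:("top",cr((q[0]-436,q[1]),7.5,(398,216)));C=lambda q:("scene",cr((q[0]-436,q[1]-360),5.333,(184,285)))
a,b=.035,.028
ro=[((a,b,.012),B((515,105))),((a,-b,.012),B((677,68))),((-a,-b,.012),B((725,275))),((-a,b,.012),B((563,305))),
((a,-b,.012),C((690,490))),((-a,-b,.012),C((585,568))),((-a,b,.012),C((475,497)))]
def rr(v): return np.ravel([proj(c,np.array([v[0],v[1],0])+R.from_euler('z',v[2]).apply(P))[0]-uv for P,(c,uv) in ro])
q0=onz("top",(422,241),.01)
best=min((least_squares(rr,[q0[0],q0[1],y],loss="soft_l1") for y in(-.3,0,.3)),key=lambda s:s.cost)
v=best.x;print("rect",v,np.round(rr(v).reshape(-1,2),1).tolist())
json.dump(v.tolist(),open("rect.json","w"))
y=R.from_euler('z',v[2]).apply([0,1,0]);q=tool(y,[0,0,-1]);print(q,read_tcp_rot())
print(inverse_kinematics([v[0],v[1],.15],q));print(inverse_kinematics([v[0],v[1],.034],q))
qd=tool(rd.apply([0,1,0]),rd.apply([0,0,-1]),q)
for P in[(-.03,.0135,.1),(-.03,.0135,.034),(.09,.017,.12),(.09,.017,.042),(.02,.017,.042)]: print(P,inverse_kinematics(dk(*P),qd))
E
```

```text
rect [ 0.4844544  -0.23101812  0.28643047] [[-0.8, 0.4], [-1.4, -0.8], [0.1, -1.9], [0.7, 0.2], [-18.6, 14.5], [-17.9, -14.9], [22.5, -14.0]]
[ 0.98976221  0.14272616  0.         -0.        ] [ 9.79075043e-01  2.03499535e-01 -2.29615001e-06 -4.29502817e-06]
[ 0.51357443  0.29577591 -0.1660682   1.95081791  0.06156211  0.89976287
 -0.96808063]
[ 0.50708523  0.4788798  -0.16200216  1.99989579  0.11971629  0.67168286
 -1.01521042]
(-0.03, 0.0135, 0.1) [ 0.91800256  0.13179378 -1.3479056   2.2760898   0.67621109  0.60062583
 -2.38296853]
(-0.03, 0.0135, 0.034) [ 0.11292876  0.19866866 -0.51734376  2.2900502   0.80026862  0.45640207
 -2.52381101]
(0.09, 0.017, 0.12) [ 0.46050876  0.19486787 -0.89486186  2.01357217  0.58280152  0.74470628
 -2.23808367]
(0.09, 0.017, 0.042) [ 0.23479394  0.32195716 -0.64522677  2.01801232  0.73117965  0.63270743
 -2.35824943]
(0.02, 0.017, 0.042) [ 0.07707656  0.2200088  -0.47539079  2.18344935  0.69444544  0.51617846
 -2.39617959]
```

```bash
python3 - <<'E'
from h import *
import json,itertools
cr=lambda p,s,o:(np.array(p)+.5)/s-.5+np.array(o)
B=lambda q:("top",cr((q[0]-436,q[1]),7.5,(398,216)));C=lambda q:("scene",cr((q[0]-436,q[1]-360),5.333,(184,285)))
a,b=.035,.028
ro=[((a,b,.012),B((515,105))),((a,-b,.012),B((677,68))),((-a,-b,.012),B((725,275))),((-a,b,.012),B((563,305)))]
cs=[(a,b,.012),(a,-b,.012),(-a,-b,.012),(-a,b,.012)]
im=[C((690,490)),C((585,568)),C((475,497))]
def fit(o):
    f=lambda v:np.ravel([proj(c,np.array([v[0],v[1],0])+R.from_euler('z',v[2]).apply(P))[0]-uv for P,(c,uv) in o])
    s=least_squares(f,[.484,-.231,.25],loss="soft_l1");return s.cost,s.x,f(s.x)
best=min((fit(ro+list(zip(p,im))) for p in itertools.permutations(cs,3)),key=lambda t:t[0])
v=best[1];print(v,np.round(best[2].reshape(-1,2),1).tolist())
json.dump(v.tolist(),open("rect.json","w"))
y=R.from_euler('z',v[2]).apply([0,1,0]);q=tool(y,[0,0,-1])
qd=tool(rd.apply([0,1,0]),rd.apply([0,0,-1]),q)
qf=(R.from_quat(qd)*R.from_euler('z',np.pi)).as_quat()
for n,Q in(("n",qd),("flip",qf)):
  for P in[(-.03,.0135,.1),(-.03,.0135,.034),(.09,.017,.042),(.02,.017,.042)]: print(n,P,inverse_kinematics(dk(*P),Q))
E
```

```text
[ 0.48314153 -0.23266049  0.25510299] [[0.1, 0.4], [-0.3, -0.0], [0.4, -1.0], [0.8, 0.5], [0.3, 1.5], [-0.5, -0.2], [2.0, -2.1]]
n (-0.03, 0.0135, 0.1) [ 0.91800256  0.13179378 -1.3479056   2.2760898   0.67621109  0.60062583
 -2.38296853]
n (-0.03, 0.0135, 0.034) [ 0.11292876  0.19866866 -0.51734376  2.2900502   0.80026862  0.45640207
 -2.52381101]
n (0.09, 0.017, 0.042) [ 0.23479394  0.32195716 -0.64522677  2.01801232  0.73117965  0.63270743
 -2.35824943]
n (0.02, 0.017, 0.042) [ 0.07707656  0.2200088  -0.47539079  2.18344935  0.69444544  0.51617846
 -2.39617959]
flip (-0.03, 0.0135, 0.1) [ 0.66641981  0.06560082 -1.08077282  2.28076204  0.56597614  0.56269827
  0.83962103]
flip (-0.03, 0.0135, 0.034) [ 0.41620654  0.25855762 -0.84046376  2.27858139  0.93579961  0.52292532
  0.52145862]
flip (0.09, 0.017, 0.042) [ 0.55057688  0.45465101 -1.03505343  2.00623919  0.96734523  0.7637953
  0.63137485]
flip (0.02, 0.017, 0.042) [ 0.65143702  0.40959839 -1.1299708   2.16294504  1.0360321   0.70489984
  0.51336151]
```

```bash
python3 - <<'E'
from h import *
import json
v=json.load(open("rect.json"))
q=tool(R.from_euler('z',v[2]).apply([0,1,0]),[0,0,-1])
move_gripper(.085)
move_ptp([v[0],v[1],.13],q); print(read_time_s())
movel([v[0],v[1],.036],speed=.08)
print(read_eef_pos(),read_ft_force())
move_gripper(.02,40);print(read_finger_gap(),read_grasp_force(),read_eef_pos())
movel([v[0],v[1],.19],speed=.12)
print(read_finger_gap(),read_ft_force(),read_time_s(),read_qpos())
cv2.imwrite("pics/lift.png",cv2.resize(read_camera("scene")[150:350,100:400,::-1],(798,532)))
cv2.imwrite("pics/liftt.png",read_camera("top")[:,:,::-1])
E
```

```text
3.9417
[ 0.48373598 -0.23293083  0.03661397] [ 0.0512548  -0.84338671 -0.48731921]
0.02920277654240758 40.66241383552551 [ 0.48340842 -0.23277155  0.03631637]
0.029321101606319584 [ 1.05319308  0.09679419 -3.15303836] 7.2417 [ 0.51828705  0.24411224 -0.16524942  1.92320434  0.04768285  0.98027901
 -0.98436604]
```

View pics/lift.png

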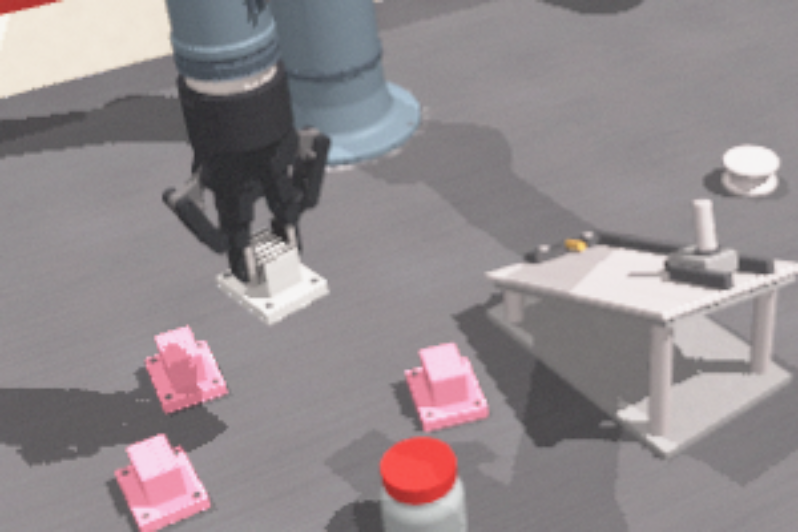

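```bash
cat >> h.py <<'E'
def fd(n=6):
    a=[]
    for _ in range(n): a.append(read_ft_force()); pause(.01)
    return rd.inv().apply(np.mean(a,0))
E
python3 - <<'E'
from h import *
qd=tool(rd.apply([0,1,0]),rd.apply([0,0,-1]))
qf=(R.from_quat(qd)*R.from_euler('z',np.pi)).as_quat()
p=read_eef_pos(); movel([p[0],p[1],.25],speed=.2)
X,Y=-.03,.0135
move_ptp(dk(X,Y,.12),qf);print(read_time_s(),read_qpos())
movel(dk(X,Y,.046),speed=.08)
f0=fd(10);print(f0,indk(read_eef_pos()))
z=.046
while z>.028:
    z-=.001; movel(dk(X,Y,z),speed=.02); f=fd(4)-f0
    if f[2]>2.5: break
print(z,f,indk(read_eef_pos()),read_finger_gap(),read_time_s())
cv2.imwrite("pics/place.png",cv2.resize(read_camera("scene")[170:310,240:440,::-1],(798,558)))
E
```

```text
9.475 [ 0.15090725 -0.03102137 -0.56647987  2.29501546  0.41098123  0.57942162
  0.9537498 ]
[-1.34198587  0.68376764 -3.50614146] [-0.02941771  0.01357259  0.04641844]
0.03599999999999999 [-1.28628639 -0.31903268  6.74563893] [-0.02959758  0.01365152  0.03637403] 0.02934695628959098 13.4667
```

View pics/place.png

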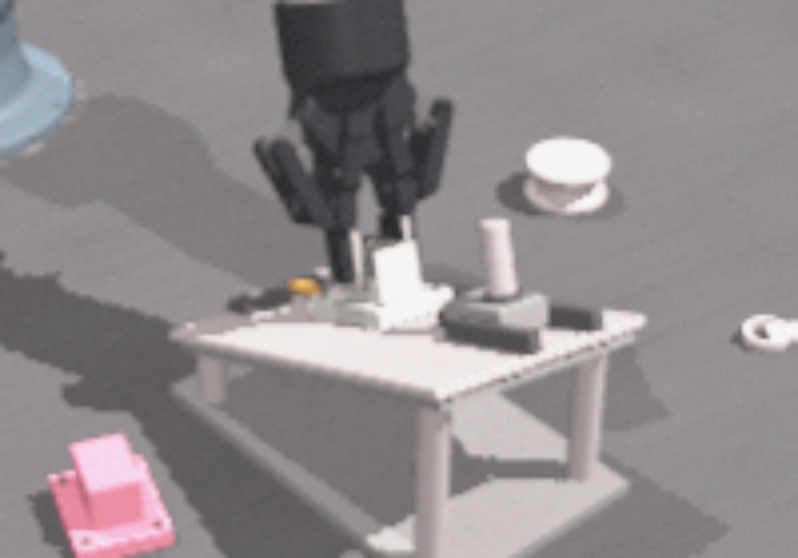

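```bash
python3 - <<'E'
from h import *
move_gripper(.085); pause(.4)
movel(dk(-.03,.0135,.14),speed=.12)
movel(dk(.09,.017,.16),speed=.2)
print(read_time_s())
s=read_camera("scene");t=read_camera("top")
for c in("scene","top"):
    for d in tip_of(c,"rectifier")[:5]: print(c,d["at"],round(d["confidence"],2))
a=cv2.resize(t[152:276,258:348,::-1],None,fx=4.4,fy=4.4,interpolation=cv2.INTER_CUBIC)
b=cv2.resize(s[218:290,270:350,::-1],(396,356),interpolation=cv2.INTER_CUBIC)
o=np.zeros((546,796,3),np.uint8);o[:a.shape[0],:396]=a;o[:356,400:796]=b;cv2.imwrite("pics/rest.png",o)
cs=[(sx*.035-.0645,sy*.028+.017,.012) for sx in(1,-1) for sy in(1,-1)]
P=[dk(*c) for c in cs]
print("pred top crop",((proj("top",P)-[258,152]+.5)*4.4-.5).round(0).tolist(),"scene",((proj("scene",P)-[270,218]+.5)*4.95+[399.5,-.5]).round(0).tolist(),"org",proj("top",dk(-.0645,.017,0)),proj("scene",dk(-.0645,.017,0)))
E
```

```text
16.275
scene [159.8, 333.3] 0.96
scene [268.5, 300.0] 0.71
scene [169.5, 295.4] 0.69
top [299.8, 241.0] 0.97
top [469.2, 239.8] 0.92
top [446.5, 286.2] 0.89
top [373.2, 229.5] 0.72
pred top crop [[121.0, 341.0], [222.0, 331.0], [139.0, 460.0], [239.0, 452.0]] scene [[773.0, 113.0], [683.0, 141.0], [687.0, 100.0], [599.0, 126.0]] org [[299.14771596 240.11860518]] [[327.84450577 246.4869745 ]]
```

View pics/rest.png

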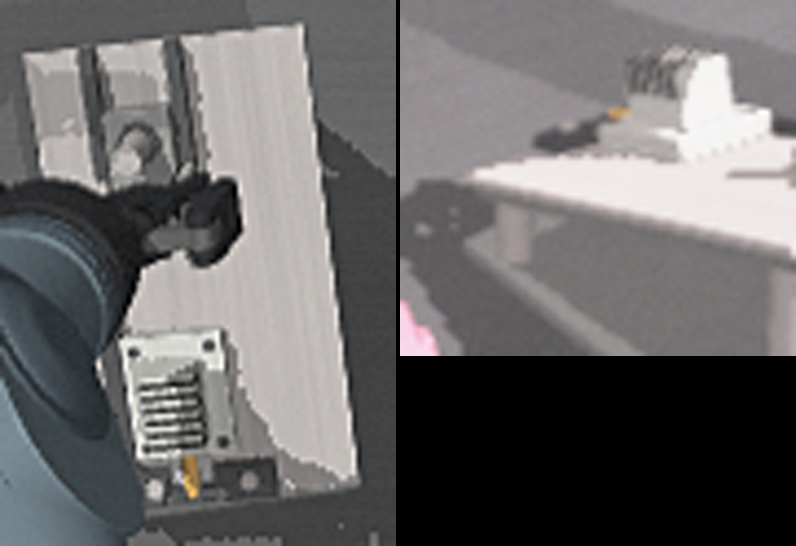

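```bash
python3 - <<'E'
from h import *
move_gripper(0.0,40)
Y,Z=.017,.042
movel(dk(.135,Y,.12),speed=.2); movel(dk(.135,Y,Z),speed=.1)
movel(dk(.122,Y,Z),speed=.1);pause(.1)
f0=fd(15);print(f0,indk(read_eef_pos()),read_time_s())
np.save("f0.npy",f0)
for x in[.105,.095,.085,.07,.055,.050,.046]:
    movel(dk(x,Y,Z),speed=.05); print(x,(fd(6)-f0).round(2),indk(read_eef_pos()).round(4))
print(read_time_s())
E
```

```text
[ 0.29395396 -0.0060367   0.14901888] [0.12275859 0.01697416 0.04231152] 19.1333
0.105 [-0.22 -0.11  0.06] [0.105 0.017 0.042]
0.095 [ 4.02  0.05 -2.67] [0.0973 0.0171 0.0426]
0.085 [ 6.47  0.28 -4.9 ] [0.0888 0.0171 0.0428]
0.07 [ 6.93  0.12 -5.4 ] [0.0738 0.0171 0.0427]
0.055 [ 6.64  0.14 -5.42] [0.0589 0.0171 0.0427]
0.05 [ 6.85 -0.27 -5.51] [0.0544 0.0171 0.0429]
0.046 [ 7.25 -0.44 -5.66] [0.0507 0.0171 0.0429]
22.075
```

```bash
python3 - <<'E'
from h import *
f0=np.load("f0.npy");Y,Z=.017,.042
x=.046
for i in range(45):
    x-=.001; movel(dk(x,Y,Z),speed=.02); f=fd(5)-f0; p=indk(read_eef_pos())
    print(round(x,4),f.round(1),p.round(4))
    if f[0]>14 or p[0]<.020: break
print(read_time_s())
E
```

```text
0.045 [ 8.  -0.2 -6.9] [0.0502 0.0171 0.043 ]
0.044 [ 8.3  0.3 -6.7] [0.0494 0.0171 0.043 ]
0.043 [ 8.8 -0.  -7.1] [0.0484 0.0171 0.043 ]
0.042 [ 8.4 -0.2 -7.2] [0.0474 0.0171 0.043 ]
0.041 [ 8.6 -0.4 -7. ] [0.0464 0.0171 0.043 ]
0.04 [ 8.2 -0.4 -6.9] [0.0454 0.0171 0.043 ]
0.039 [ 7.9  0.2 -7.4] [0.0444 0.0171 0.043 ]
0.038 [ 8.7 -0.3 -7.3] [0.0434 0.0171 0.043 ]
0.037 [ 8.4 -0.4 -7.1] [0.0425 0.0171 0.043 ]
0.036 [ 8.5 -0.2 -7.3] [0.0415 0.0171 0.043 ]
0.035 [ 8.2 -0.8 -7.5] [0.0405 0.0171 0.043 ]
0.034 [ 8.6 -0.6 -7.4] [0.0394 0.0171 0.043 ]
0.033 [ 8.8 -0.5 -7.1] [0.0384 0.0171 0.043 ]
0.032 [ 8.6 -0.4 -7.2] [0.0375 0.0171 0.043 ]
0.031 [ 8.5  0.1 -7.5] [0.0364 0.0171 0.043 ]
0.03 [ 8.9 -0.3 -7.2] [0.0354 0.0171 0.043 ]
0.029 [ 9.2 -0.7 -7. ] [0.0344 0.0171 0.043 ]
0.028 [ 9.1 -0.6 -7.6] [0.0338 0.0171 0.043 ]
0.027 [10.2 -0.5 -9.9] [0.0335 0.0171 0.043 ]
0.026 [ 10.9  -0.6 -10.5] [0.0329 0.0171 0.0431]
0.025 [ 11.1  -0.6 -11.2] [0.0321 0.0171 0.0431]
0.024 [ 11.4  -0.5 -11. ] [0.0312 0.0171 0.0431]
0.023 [ 11.7  -1.  -11.2] [0.0303 0.0171 0.0431]
0.022 [ 11.6  -0.4 -11.8] [0.0294 0.0171 0.0431]
0.021 [ 11.8  -0.5 -11.3] [0.0284 0.0171 0.0431]
0.02 [ 11.6  -0.3 -11.8] [0.0275 0.0171 0.0431]
0.019 [ 12.2  -0.5 -11.8] [0.0266 0.0171 0.0431]
0.018 [ 11.9  -0.7 -12. ] [0.0257 0.0171 0.0431]
0.017 [ 12.5  -0.5 -12.7] [0.025  0.0171 0.0431]
0.016 [ 14.   -0.9 -15.2] [0.025  0.0171 0.0432]
0.015 [ 15.8  -0.6 -17.1] [0.0249 0.0171 0.0433]
31.1167
```

```bash
python3 - <<'E'
from h import *
f0=np.load("f0.npy");Y,Z=.017,.042
movel(dk(.014,Y,Z),speed=.01); print((fd(8)-f0).round(1),indk(read_eef_pos()).round(4))
movel(dk(.03,Y,Z),speed=.02); print((fd(8)-f0).round(1),indk(read_eef_pos()).round(4))
movel(dk(.06,Y,Z),speed=.06); movel(dk(.08,Y,.13),speed=.12)
p=read_eef_pos(); movel([p[0]-.02,p[1]-.15,p[2]+.08],speed=.25); pause(.3)
t=read_camera("top");s=read_camera("scene");print(read_time_s(),read_ft_force())
a=cv2.resize(t[152:276,258:348,::-1],None,fx=4.4,fy=4.4,interpolation=cv2.INTER_CUBIC)
b=cv2.resize(s[218:290,270:350,::-1],(396,356),interpolation=cv2.INTER_CUBIC)
o=np.zeros((546,796,3),np.uint8);o[:a.shape[0],:396]=a;o[:356,400:796]=b;cv2.imwrite("pics/end.png",o)
E
```

```text
[ 17.5  -0.7 -19.4] [0.0249 0.0171 0.0433]
[-0.2 -0.1  0. ] [0.0295 0.017  0.0419]
35.2333 [-0.14252055 -0.12760219  0.34957917]
```

View pics/end.png

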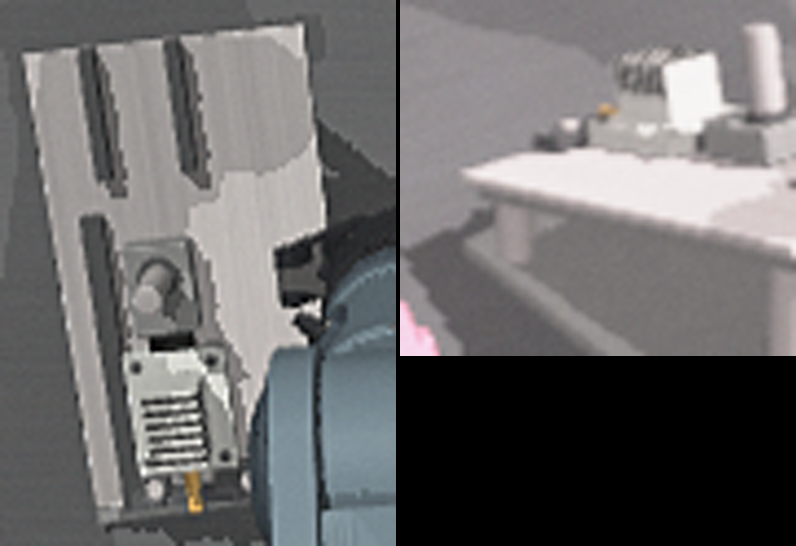

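The picture shows the rectifier home on the bar, straight along the fence (about pixel (188,412) in the crop). The nose bears on its upper end and the hand is clear.

```bash
python3 -c "
from bench import *
print(sign_off())"
```

```text
the job is handed in; nothing more can be done
None
```

The job is handed in at about 35 s on the clock: the rectifier slid into the corner by itself, then the clamp pushed it home on the stop bar with about 8 to 9 N on the nose (estimated from the wrist force), and the hand is clear; no verdict was returned.

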